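# Snap a sprung dust cap into a bearing housing

## Task

Close the open bearing housing with its dust cap: pinch the cap's two ears together and lift it, push it down into the bore of the ring until its rubber seal gives and the tabs are below the ring's lip, without pressing hard, and let go so that both tabs spring out under the ring and the cap stays locked in, level. Leave the other things where they are.

Things in the scene. Friction and masses are not known exactly. Their poses are not given: they have to be found in the camera images.
- housing: Bearing housing: a round grey pot fixed to the bench, 120 mm across (136 mm at the foot), its top face 40 mm above the bench. Origin: centre of its underside; z up. A plain steel preload ring, 92 mm across outside and on the same axis, is screwed into its mouth; the ring does not move.
- housing_top (a point): Centre of the housing's top face, z up. The ring's flat top stands 3 to 17 mm above this point, differently each time; that height is not reported: it must be felt or seen. The ring's round bore is 60 mm; its lip is 10 mm thick; below the lip the hole widens to 77 mm and is free to 35 mm or more below the ring's top.
- cap_mid (a point): Loose dust cap, 80 mm across, 55 mm high, about 0.1 kg, standing upright on its plug. This point: on its axis at the flange's top face, 27 mm above its foot; z is its axis (up), y runs from ear to ear. The flange is 80 mm across, 4 mm thick. On it stand two black ears: plates 16 mm wide (along x), 4 mm thick, 28 mm high, outer faces at y = +24 and -24 mm when free.
- cap_foot (a point): Centre of the underside of the same cap, 27 mm below cap_mid, same axes. The plug above it is round, 56 mm across, 23 mm high up to the flange, its lowest 4 mm tapered to 49 mm. The barbs stick out of the plug at the y ends, 16 mm wide, from 4.2 to 10.2 mm above this point.
- cap_seal (a point): Centre of the free lower face of the cap's seal, 8 mm below cap_mid: a rubber ring, 77 mm outside, under the flange. Pressed on the preload ring it yields upward 2.4 mm at 6 N per mm (14 N), then is solid. The barbs get below the lip, and can spring out there, only once it is pressed in 1.2 mm (7 N) or more. More than 25 N between cap and housing damages it.
- tab_l (a joint): Inward travel (m) of the ear and its barb on the cap's +y side: 0 fully out (barb tip 34.5 mm from the axis), 0.008 fully pinched (26.5 mm, inside the plug, 32 mm over both ears' outer faces). The spring takes 3 N to start and 7 N to be fully in, and pushes the tab out when let go.
- tab_r (a joint): The same for the ear and barb on the cap's -y side: 0 fully out, 0.008 fully pinched in.
- collet: spring collet standing on the bench, 33 mm across, 46 mm high; bystander, origin under its centre
- sleeve: steel collet sleeve standing on the bench, 44 mm across, 36 mm high; bystander, origin under its centre
- bar: boring bar lying on the bench, 161x35x34 mm; bystander
- mallet: red-handled mallet lying on the bench, 230 mm long, 31 mm high; bystander
- tub: white tub with lid, 87 mm across, 82 mm high; bystander

How it is judged (in metres and radians):
On the way, in this order (a step that is already met when the one before it is completed fails the run):
1. the cap is lifted with both ears pinched in (height (world z) of cap_mid above 0.045 m and value of joint each of tab_l, tab_r above 0.006 m), for 0.1 s.
2. the pinched cap is down in the ring's bore (horizontal distance between cap_mid and housing_top below 0.006 m and z of cap_mid in the frame of housing_top below 0.025 m and value of joint each of tab_l, tab_r above 0.005 m), for 0.1 s.
At the end, for the whole second after the job is handed in: the cap sits level (within 0.06 rad) and at rest in the ring, its axis within 5 mm of the housing's, its reported point less than 25 mm above the housing's top face, and both tabs sprung out to within 2 mm of fully out, that is under the ring's lip (horizontal distance between cap_mid and housing_top below 0.005 m and z of cap_mid in the frame of housing_top below 0.025 m and angle between cap_mid's own z axis and vertical below 0.06 rad and value of joint each of tab_l, tab_r below 0.002 m and linear speed of cap below 0.02 m/s); the robot touches nothing.
It fails at once if the cap is pressed on the housing or its ring with more than 25 N (contact force between cap and housing above 25 N).
It fails at once if a bystander is moved more than 25 mm (distance of any of collet, sleeve, bar, mallet, tub from where it was at the start of the episode above 0.025 m).
It also fails if it takes over 51 s, if anything falls off the work surface, if the arm or the gripper's body presses on something with over 40 N, if the wrist force passes 120 N, or if a joint passes its speed limit or range.

## Robot

A 6-joint arm with a two-finger parallel gripper is mounted at the origin on a cart in front of the work surface, level with it; the furniture and walls round the work are solid. World frame = base frame: x ahead of the robot, y to its left, z up, the work surface at z = 0. Lengths are in mm, angles in rad, forces in N, time in s.
With the tool pointing down it reaches from about 400 to 825 mm from the base axis. Payload 7 kg.
Tool frame: the origin (TCP) lies where the fingers leave the gripper's body, on its centre line; the fingertips stand 66 mm ahead of it and the grasp point (between the pads) lies 47 mm ahead of it; z points along the fingers, y is the line along which they close (so a half turn about z gives the same grasp; the last joint's range is limited). The gripper opens to 88 mm and grips with 3 to 60 N. Pads are 19 mm wide; open, the fingers measure 130 mm over their backs; the gripper's body (78 mm by 193 mm) begins 47 mm behind the grasp point.
Start: joints at [0.288, 0.359, 0.012, 0, -1.224, -0.288], TCP at [674.978, -0.019, 292.161] pointing down, gripper open.
Joint ranges: [-3.07, 3.07], [-1.43, 2.12], [-1.02, 1.25], [-3.03, 1.67], [-3.05, -0], [-3.03, 3.03]. Speed limits (rad/s): [2.39, 2.39, 3.01, 3.14, 3.14, 3.14].

## Interface

Orientations are given as a 3x3 rotation matrix whose columns are the frame's x, y, z axes.
In Python, from bench import r gives the robot as it stands. The module is installed in compiled form; this text tells all that it offers.
- The arm moves only by the tool move_arm, never from a script. Its argument "series" is a list of rows, each a list of 6 numbers: the shift along the tool's x, y, z in cm, then the turn, a rotation vector about the tool's x, y, z in rad. In form: [[tx, ty, tz, ax, ay, az], ...]. A call has 1 to 5 rows; each row shifts and turns the commanded pose from where the row before left it, along the tool's axes as they then stand; what a row does not reach is not made up. A row lasts 1/10 s, in which the tool goes at most 50 mm and 8.59 degrees, less where a joint would pass 70% of its speed; a pose out of reach is approached as far as the arm can. A call is refused whole if a number of a shift passes 5 or a number of a turn 0.15, either way. A call with a gripper value outside its range is refused whole. "claw" is the closure, from -1 (fully open) to 1 (shut), set as the call begins (left out, the last holds). The fingers move at their own pace and stop on an object; the grip force is fixed at half the most. Time passes only in rows, so rows that do not move let the fingers close. It gives the time, the measured TCP pose, the force, the opening and the grip force at its end, in the units of the state.
- r.get_obs(): the state, without advancing time (a new reading comes with each control period).
- r.capture(name): name is "scene" or "side" or "wrist"; returns a dict with "img" (420x560x3 uint8, blue, green, red), "camera_matrix" (3x3 intrinsics, pixels), "D" ([k1, k2, p1, p2, k3] as OpenCV has them; the pictures are not rectified), "rvec" (rotation vector, rad) and "tvec" (3), from world to camera coordinates, as OpenCV has them; the wrist camera has in their place "T_tool_cam" (4x4, takes a point from camera to tool coordinates, whose origin is the TCP and whose axes are the flange's). Camera axes: x right, y down, z forward; pixel columns grow to the right and rows downward; lengths in mm; the calibration is good to about 2 mm. A picture is of the moment at which its call begins: read the wrist's pose just before it. There is no depth.
- r.job_done(): hands the job in; it is judged then, once.
The state is a dict: "clock": time; "joints": joint angles; "joint_vel": joint speeds; "joint_efforts": joint torques, N m; "tool_pos": TCP position; "eef_rot": TCP orientation; "force": force on the tool from outside, world axes, zero at the start; "torque": the same for the moment, N m; "grip_width": finger opening in mm; "finger_force": force on a finger pad.
Only numpy, scipy, OpenCV 4.12 (cv2) and the standard library are available. Lean on these libraries where they do the work, as an engineer would, in place of code of your own. Each camera call takes 0.05 s, during which the arm holds its last target. There are 200 camera calls.

## Working session

There is one attempt and no reset: what is moved stays moved. The work goes in short steps, Python scripts to look and compute and a tool call to move; the robot and the scene stay as the last step left them, time stands still between calls to the robot, and variables do not carry over. Pictures are saved under pics/ and viewed, at most 10 in all, crops included, and the job is handed in when it is done.

Besides the shell and the picture viewer there is one more tool, called after "Call:" as name([rows], argument=value, ...), one row to a line, values as JSON. move_arm: Moves the arm, as the interface text tells. Its arguments: {"type":"object","properties":{"series":{"type":"array"},"claw":{"type":"number"}},"required":["series"]}

```bash
mkdir -p pics
cat > h.py <<'E'
import numpy as np, cv2
from bench import r
def cap(name,fn=None):
    o=r.get_obs(); c=r.capture(name)
    if fn: cv2.imwrite('pics/'+fn,c['img'])
    K=np.array(c['camera_matrix'],float);D=np.array(c['D'],float)
    if name=='wrist':
        T=np.eye(4);T[:3,:3]=o['eef_rot'];T[:3,3]=o['tool_pos'];W=T@np.array(c['T_tool_cam'])
    else:
        R=cv2.Rodrigues(np.array(c['rvec'],float))[0];W=np.eye(4);W[:3,:3]=R.T;W[:3,3]=-R.T@np.array(c['tvec'],float).ravel()
    return c['img'],K,D,W
def ray(uv,K,D,W):
    p=cv2.undistortPoints(np.array(uv,float).reshape(-1,1,2),K,D).reshape(-1,2)
    return W[:3,3],np.c_[p,np.ones(len(p))]@W[:3,:3].T
def plane(uv,z,K,D,W):
    o,d=ray(uv,K,D,W);return o+d*((z-o[2])/d[:,2])[:,None]
def proj(P,K,D,W):
    V=np.linalg.inv(W);return cv2.projectPoints(np.array(P,float).reshape(-1,1,3),cv2.Rodrigues(V[:3,:3])[0],V[:3,3],K,D)[0].reshape(-1,2)
E
python3 - <<'E'
from h import *
o=r.get_obs();print({k:np.round(v,3).tolist() for k,v in o.items()})
ims=[]
for n in ['scene','side','wrist']:
    im,K,D,W=cap(n,n+'0.png');print(n,np.round(W,2).tolist());ims.append(im)
E
```

```text
{'clock': 0.0, 'joints': [0.288, 0.359, 0.011, -0.0, -1.224, -0.288], 'joint_vel': [0.0, 0.0, 0.001, 0.0, 0.0, -0.003], 'joint_efforts': [-0.001, -58.273, 29.306, 6.997, 0.007, -0.0], 'tool_pos': [674.611, -0.028, 291.227], 'eef_rot': [[-0.0, -1.0, -0.002], [-1.0, 0.0, -0.0], [0.0, 0.002, -1.0]], 'force': [0.641, 0.948, 0.607], 'torque': [-0.031, -0.057, 0.001], 'finger_force': 0.0, 'grip_width': 87.622}
scene [[-0.75, -0.38, 0.55, 38.5], [-0.67, 0.41, -0.62, 707.3], [0.01, -0.83, -0.56, 596.83], [0.0, 0.0, 0.0, 1.0]]
side [[0.89, -0.24, 0.38, 140.2], [-0.45, -0.48, 0.75, -682.34], [0.0, -0.85, -0.53, 642.49], [0.0, 0.0, 0.0, 1.0]]
wrist [[-1.0, 0.0, -0.0, 674.56], [0.0, 0.96, 0.26, -71.0], [0.0, 0.26, -0.96, 383.23], [0.0, 0.0, 0.0, 1.0]]
```

View pics/scene0.png

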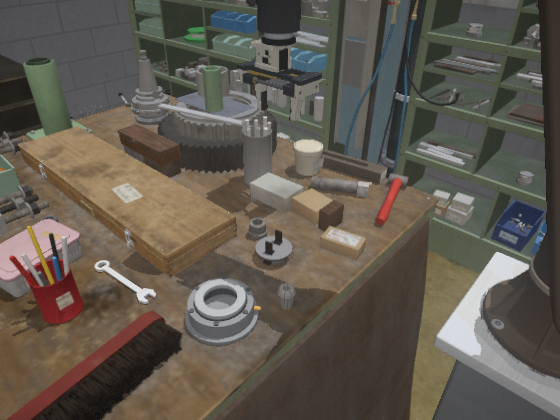

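View pics/side0.png

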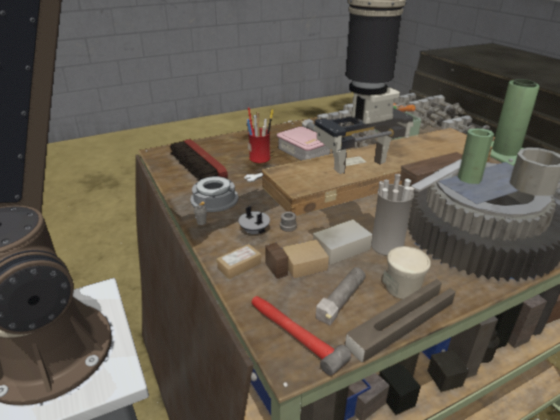

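View pics/wrist0.png

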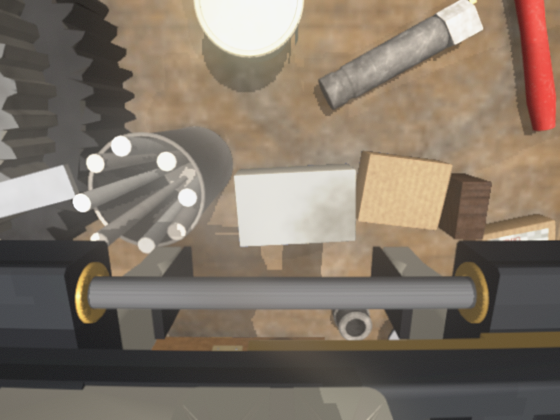

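The scene view shows the housing at about (222,308), the cap at (272,248), the sleeve at (258,228) and the collet at (287,295). The side view has the housing at (213,193), the cap at (254,222), the sleeve at (288,221) and the collet at (201,212). The gripper blocks the cap in the wrist view, so I'll zoom in on the other two.

Run:
```python
from h import *
a=cv2.imread('pics/scene0.png')[205:345,170:310];b=cv2.imread('pics/side0.png')[150:250,170:310]
a=cv2.resize(a,None,fx=4,fy=4,interpolation=3)[:,:400*2];b=cv2.resize(b,(0,0),fx=4,fy=4,interpolation=3)
b=cv2.copyMakeBorder(b,0,160,0,0,0)
cv2.imwrite('pics/z1.png',cv2.resize(np.hstack([a,b]),(800,400)))
for n,c,h in [('scene',(273,248),(222,294)),('side',(254,222),(214,187))]:
    im,K,D,W=cap(n)
    print(n,plane([c],27,K,D,W).round(1),plane([h],50,K,D,W).round(1))
```

```text
scene [[505.7 198.3  27. ]] [[466.9 376.5  50. ]]
side [[501.7 182.   27. ]] [[460.5 361.1  50. ]]
```

View pics/z1.png

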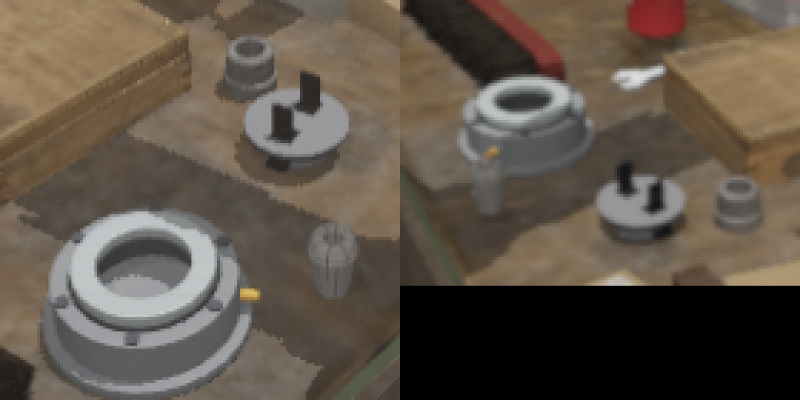

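The zoomed crop shows the flange's centre at scene (274,248) and side (254,220). The ring's top centre is at scene (220.4,298) and side (215,185). The ears run along the scene's right-up diagonal. I'll triangulate these.

Run:
```python
from h import *
A=cap('scene')[1:];B=cap('side')[1:]
def tri(a,b):
    o1,d1=ray([a],*A);o2,d2=ray([b],*B);d1=d1[0];d2=d2[0]
    s=np.linalg.lstsq(np.c_[d1,-d2],o2-o1,rcond=None)[0];p,q=o1+s[0]*d1,o2+s[1]*d2
    return p.round(1),q.round(1)
f=1/2.857
S=lambda x,y:(169.6+x*f,204.6+y*f)
T=lambda x,y:(169.6+(x-400)*f,149.6+y*f)
print('cap',tri(S(297,123),T(640,200)))
print('ring',tri(S(144,266),T(528,100)))
print('earA (near housing)',tri(S(282,105),T(625,163)),'earB',tri(S(311,73),T(655,181)))
for uv in [(282,105),(311,73)]: print(plane([S(*uv)],55,*A))
for uv in [(625,163),(655,181)]: print(plane([T(*uv)],55,*B))
```

```text
cap (array([506.9, 195.3,  25.5]), array([506.4, 195.2,  25.1]))
ring (array([467.1, 381.6,  44.4]), array([468.7, 381.8,  45.5]))
earA (near housing) (array([503.6, 215.1,  56.2]), array([501.4, 214.8,  54.6])) earB (array([513. , 173. ,  57.1]), array([511.8, 172.9,  56.2]))
[[504.6528121  213.94836622  55.        ]]
[[514.89982541 170.89982598  55.        ]]
[[501.18216054 214.19534781  55.        ]]
[[512.62095647 174.69517951  55.        ]]
```

Call:
move_arm([
  [-4.3, 1.4, 0, 0, 0, 0],
  [-4.3, 1.4, 0, 0, 0, 0],
  [-4.3, 1.4, 0, 0, 0, 0],
  [-4.3, 1.4, 0, 0, 0, 0],
  [-4.3, 1.4, 0, 0, 0, 0],
], claw=-0.4)

```text
clock: 0.85
tool_pos: [604.2, 216.5, 292.4]
eef_rot: [[-0.0, -1.0, 0.0], [-1.0, 0.0, 0.0], [-0.0, -0.0, -1.0]]
force: [0.9, 0.8, 0.7]
grip_width: 62.1
finger_force: 0.0
```

Call:
move_arm([
  [0, 0, 0, 0, 0, 0.13],
  [0, 0, 0, 0, 0, 0.13],
  [0, 0, 0, 0, 0, 0.13],
  [0, 0, 0, 0, 0, 0.13],
  [0, 0, 0, 0, 0, 0.13],
])

```text
clock: 1.35
tool_pos: [604.9, 215.1, 292.1]
eef_rot: [[-0.609, -0.793, -0.0], [-0.793, 0.609, 0.0], [0.0, 0.0, -1.0]]
force: [0.7, -0.3, 0.7]
grip_width: 61.4
finger_force: 0.0
```

Call:
move_arm([
  [0, 0, 0, 0, 0, 0.13],
  [0, 0, 0, 0, 0, 0.13],
  [0, 0, 0, 0, 0, 0.13],
  [0, 0, 0, 0, 0, 0.13],
  [0, 0, 0, 0, 0, 0.13],
])

```text
clock: 1.85
tool_pos: [604.9, 215.0, 292.2]
eef_rot: [[-0.965, -0.262, -0.0], [-0.262, 0.965, 0.0], [-0.0, 0.0, -1.0]]
force: [-0.4, 0.2, 0.1]
grip_width: 61.3
finger_force: 0.0
```

Run:
```python
from h import *
im,K,D,W=cap('wrist','w1.png');o=r.get_obs()
print(o['tool_pos'],np.round(o['eef_rot'],3).tolist(),o['grip_width'],o['clock'],o['force'])
print(proj([[507,194,27],[503,214,55],[513,172,55],[467,381,45]],K,D,W))
```

```text
[604.94014995 214.97923585 292.15533964] [[-0.967, -0.255, -0.0], [-0.255, 0.967, 0.0], [0.0, 0.0, -1.0]] 61.11740856055699 1.9 [ 0.67642222 -0.01181659  0.0356746 ]
[[287.07094826  84.47158825]
 [310.34956721  83.44667684]
 [262.01630888  81.84252388]
 [490.21349691  96.22057639]]
```

View pics/w1.png

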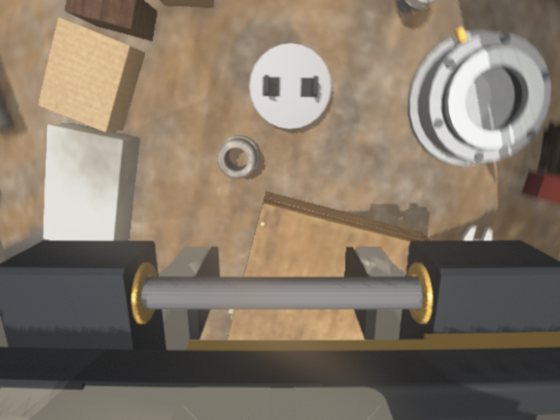

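The wrist view shows the cap's flange at about (290,86) with ears at (272,87) and (311,86), nearly parallel to the closing line. The ring's top is at about (494,97) and the sleeve at (239,157). I'll measure these precisely.

Run:
```python
from h import *
im,K,D,W=cap('wrist');g=cv2.cvtColor(im,6);hsv=cv2.cvtColor(im,40)
def fit(P):
    A=np.c_[2*P[:,:2],np.ones(len(P))];s=np.linalg.lstsq(A,(P[:,:2]**2).sum(1),rcond=None)[0];return s[:2],np.sqrt(s[2]+s[0]**2+s[1]**2)
def big(m,c):
    n,l,st,_=cv2.connectedComponentsWithStats(m.astype(np.uint8));return (l==l[c[1],c[0]]).astype(np.uint8)
m=big((g>120)&(hsv[...,1]<60),(290,65));c=max(cv2.findContours(m,0,1)[0],key=cv2.contourArea)
P=plane(c.reshape(-1,2),27,K,D,W);ctr,R=fit(P);print('flange',ctr.round(1),R.round(1),len(c))
x,y,w,h=cv2.boundingRect(c);e=((g<70)&(cv2.drawContours(np.zeros_like(g),[c],-1,1,-1)>0)).astype(np.uint8)
n,l,st,cc=cv2.connectedComponentsWithStats(e)
for i in range(1,n):
    if st[i,4]>40: print(st[i],plane([cc[i]],41,K,D,W).round(1))
# ring: bright annulus, inner (bore) edge and outer
for t in (150,165,180):
    m=big((g>t)&(hsv[...,1]<60),(455,97));cs,hr=cv2.findContours(m,cv2.RETR_CCOMP,1)
    for k,c in enumerate(cs):
        if cv2.contourArea(c)>500:
            for z in (45,50,55):
                print(t,hr[0][k][3],z,*[v.round(1) for v in fit(plane(c.reshape(-1,2),z,K,D,W))],cv2.fitEllipse(c))
R=r.get_obs()['eef_rot'];p=r.get_obs()['tool_pos'];print(R.T@(np.r_[ctr,0]-p))
```

```text
flange [503.7 188.1] 43.7 405
150 -1 45 [472.3 371. ] 53.5 ((478.7154235839844, 95.5880126953125), (115.18168640136719, 128.67251586914062), 61.691864013671875)
150 -1 50 [473.2 368.5] 52.7 ((478.7154235839844, 95.5880126953125), (115.18168640136719, 128.67251586914062), 61.691864013671875)
150 -1 55 [474.2 365.9] 51.9 ((478.7154235839844, 95.5880126953125), (115.18168640136719, 128.67251586914062), 61.691864013671875)
150 0 45 [461.4 390.2] 27.1 ((500.6963806152344, 90.65449523925781), (52.235958099365234, 68.70132446289062), 176.37327575683594)
150 0 50 [462.5 387.3] 26.7 ((500.6963806152344, 90.65449523925781), (52.235958099365234, 68.70132446289062), 176.37327575683594)
150 0 55 [463.6 384.5] 26.3 ((500.6963806152344, 90.65449523925781), (52.235958099365234, 68.70132446289062), 176.37327575683594)
165 -1 45 [470.3 383.9] 48.1 ((491.6640625, 96.74067687988281), (91.34087371826172, 117.30046844482422), 35.887229919433594)
165 -1 50 [471.3 381.2] 47.3 ((491.6640625, 96.74067687988281), (91.34087371826172, 117.30046844482422), 35.887229919433594)
165 -1 55 [472.3 378.4] 46.6 ((491.66
[... 595 characters left out ...]
06423950195)
180 -1 50 [471.5 380.7] 46.9 ((491.2560729980469, 96.83222198486328), (90.39378356933594, 116.28363800048828), 36.14006423950195)
180 -1 55 [472.4 377.9] 46.2 ((491.2560729980469, 96.83222198486328), (90.39378356933594, 116.28363800048828), 36.14006423950195)
180 0 45 [462.7 389.3] 29.2 ((499.65643310546875, 91.60618591308594), (55.54578399658203, 71.05001831054688), 3.921415328979492)
180 0 50 [463.8 386.5] 28.8 ((499.65643310546875, 91.60618591308594), (55.54578399658203, 71.05001831054688), 3.921415328979492)
180 0 55 [464.9 383.6] 28.3 ((499.65643310546875, 91.60618591308594), (55.54578399658203, 71.05001831054688), 3.921415328979492)
[104.73117355   0.99143628 292.16089293]
```

```bash
cat >> h.py <<'E'
def fit(P):
    A=np.c_[2*P[:,:2],np.ones(len(P))];s=np.linalg.lstsq(A,(P[:,:2]**2).sum(1),rcond=None)[0];return s[:2],np.sqrt(s[2]+s[0]**2+s[1]**2)
def big(m,c):
    n,l,st,_=cv2.connectedComponentsWithStats(m.astype(np.uint8));return (l==l[c[1],c[0]]).astype(np.uint8)
E
python3 - <<'E'
from h import *
im,K,D,W=cap('wrist');g=cv2.cvtColor(im,6)
print(g[87,240:345:3])
for t in (150,165,175):
    m=big(g>t,(290,65));c=max(cv2.findContours(m,0,1)[0],key=cv2.contourArea);c=cv2.convexHull(c)
    P=plane(c.reshape(-1,2),27,K,D,W);ctr,R=fit(P);print('flange',t,ctr.round(1),R.round(1))
e=np.zeros_like(g);e[70:105,258:325]=g[70:105,258:325]<80
n,l,st,cc=cv2.connectedComponentsWithStats(e)
for i in range(1,n):
    if st[i,4]>40: print(st[i],plane([cc[i]],41,K,D,W).round(1))
for t in (185,195,205):
    m=big(g>t,(455,97));cs,hr=cv2.findContours(m,cv2.RETR_CCOMP,1)
    for k,c in enumerate(cs):
        if cv2.contourArea(c)>500: print(t,hr[0][k][3],[(z,*[v.round(1) for v in fit(plane(c.reshape(-1,2),z,K,D,W))]) for z in (45,50)])
E
```

```text
[131 128 128 210 222 222 222 183  97  78  80  80  86 187 220 219 219 218
 219 219 122  87  88  84  76  85 139 206 213 211 153 158 154 142 134]
flange 150 [508.2 196.7] 41.6
flange 165 [508.3 195.9] 39.5
flange 175 [508.3 195.9] 39.3
[264  79  11  16  98] [[515.7 178.9  41. ]]
[310  79   6  17  57] [[505.  216.4  41. ]]
185 -1 [(45, array([471.8, 383.1]), np.float64(43.1)), (50, array([472.7, 380.3]), np.float64(42.4))]
195 -1 [(45, array([470.4, 379.2]), np.float64(35.7)), (50, array([471.4, 376.5]), np.float64(35.2))]
205 -1 [(45, array([470.7, 377.7]), np.float64(34.8)), (50, array([471.6, 375. ]), np.float64(34.3))]
```

Call:
move_arm([
  [3.3, 0.2, 1.5, 0, 0, 0],
  [3.3, 0.2, 3, 0, 0, 0],
  [3.2, 0.2, 3.3, 0, 0, 0],
  [0, 0, 4, 0, 0, 0],
  [0, 0, 3, 0, 0, 0],
])

```text
clock: 2.5
tool_pos: [507.8, 194.2, 143.2]
eef_rot: [[-0.962, -0.272, 0.0], [-0.272, 0.962, 0.0], [-0.0, 0.0, -1.0]]
force: [0.2, 0.2, 0.3]
grip_width: 60.9
finger_force: 0.0
```

Call:
move_arm([
  [0, 0, 2, 0, 0, 0],
  [0, 0, 1.2, 0, 0, 0],
  [0, 0, 0, 0, 0, 0],
])

```text
clock: 2.8
tool_pos: [508.4, 194.1, 110.8]
eef_rot: [[-0.963, -0.269, -0.002], [-0.269, 0.963, -0.002], [0.003, -0.001, -1.0]]
force: [1.5, -0.1, -0.6]
grip_width: 61.6
finger_force: 0.0
```

Run:
```python
from h import *
im,K,D,W=cap('scene');o=r.get_obs();print(o['tool_pos'],o['force'],o['eef_rot'].round(3).tolist())
b,*_=cap('side')
a=cv2.resize(im[170:290,200:340],(400,343),interpolation=3);b=cv2.resize(b[130:250,180:320],(400,343),interpolation=3)
cv2.imwrite('pics/g1.png',np.hstack([a,b]))
```

```text
[509.05824919 194.54361886 112.03750592] [0.73107255 0.27588705 0.07709179] [[-0.963, -0.269, -0.001], [-0.269, 0.963, -0.001], [0.001, -0.001, -1.0]]
```

View pics/g1.png

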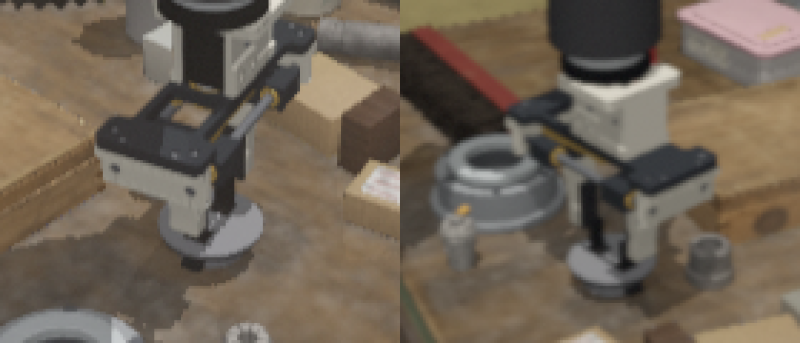

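The fingers straddle both ears and are centred, with the tips about 18 mm above the flange. I'll descend gently until they touch it.

Call:
move_arm([
  [0, 0, 0.7, 0, 0, 0],
  [0, 0, 0.7, 0, 0, 0],
  [0, 0, 0.1, 0, 0, 0],
  [0, 0, 0, 0, 0, 0],
])

```text
clock: 3.3
tool_pos: [508.8, 194.4, 97.0]
eef_rot: [[-0.964, -0.268, -0.0], [-0.268, 0.964, -0.0], [0.0, -0.0, -1.0]]
force: [-0.1, 0.6, 0.7]
grip_width: 61.7
finger_force: 0.0
```

Call:
move_arm([
  [0, 0, 0.1, 0, 0, 0],
  [0, 0, 0, 0, 0, 0],
])

```text
clock: 3.5
tool_pos: [509.0, 194.6, 96.2]
eef_rot: [[-0.964, -0.268, 0.0], [-0.268, 0.964, 0.0], [-0.0, 0.0, -1.0]]
force: [-0.1, -0.7, 0.9]
grip_width: 61.3
finger_force: 0.0
```

Call:
move_arm([
  [0, 0, 0.1, 0, 0, 0],
  [0, 0, 0, 0, 0, 0],
])

```text
clock: 3.7
tool_pos: [508.9, 194.6, 95.1]
eef_rot: [[-0.964, -0.268, 0.0], [-0.268, 0.964, 0.0], [-0.0, 0.0, -1.0]]
force: [-0.7, 0.1, -0.2]
grip_width: 61.4
finger_force: 0.0
```

Call:
move_arm([
  [0, 0, 0.1, 0, 0, 0],
  [0, 0, 0, 0, 0, 0],
])

```text
clock: 3.9
tool_pos: [508.9, 194.5, 94.1]
eef_rot: [[-0.964, -0.267, -0.0], [-0.267, 0.964, -0.0], [0.0, -0.0, -1.0]]
force: [-0.4, 0.4, -1.2]
grip_width: 61.2
finger_force: 0.0
```

Call:
move_arm([
  [0, 0, 0.1, 0, 0, 0],
  [0, 0, 0, 0, 0, 0],
])

```text
clock: 4.1
tool_pos: [508.9, 194.5, 93.0]
eef_rot: [[-0.964, -0.267, -0.0], [-0.267, 0.964, -0.0], [0.0, -0.0, -1.0]]
force: [-0.5, -0.1, -0.1]
grip_width: 61.6
finger_force: 0.0
```

Call:
move_arm([
  [0, 0, 0.05, 0, 0, 0],
  [0, 0, 0, 0, 0, 0],
])

```text
clock: 4.3
tool_pos: [508.9, 194.5, 92.9]
eef_rot: [[-0.964, -0.268, 0.0], [-0.268, 0.964, -0.0], [-0.0, -0.0, -1.0]]
force: [-2.2, 0.3, 3.3]
grip_width: 61.5
finger_force: 2.0
```

Call:
move_arm([
  [0, 0, 0.05, 0, 0, 0],
  [0, 0, 0, 0, 0, 0],
])

```text
clock: 4.5
tool_pos: [509.0, 194.5, 92.9]
eef_rot: [[-0.963, -0.268, 0.0], [-0.268, 0.963, 0.0], [-0.0, -0.0, -1.0]]
force: [-3.3, -1.4, 10.7]
grip_width: 61.3
finger_force: 4.7
```

Contact with the flange is at TCP z = 92.9. I'll ease off slightly and pinch.

Call:
move_arm([
  [0, 0, -0.06, 0, 0, 0],
  [0, 0, 0, 0, 0, 0],
  [0, 0, 0, 0, 0, 0],
  [0, 0, 0, 0, 0, 0],
  [0, 0, 0, 0, 0, 0],
], claw=1)

```text
clock: 5.0
tool_pos: [509.2, 194.8, 93.3]
eef_rot: [[-0.963, -0.268, 0.001], [-0.268, 0.963, 0.0], [-0.001, 0.0, -1.0]]
force: [-2.0, 0.9, 8.1]
grip_width: 30.3
finger_force: 30.1
```

Call:
move_arm([
  [0, 0, 0, 0, 0, 0],
  [0, 0, 0, 0, 0, 0],
])

```text
clock: 5.2
tool_pos: [509.2, 194.8, 93.3]
eef_rot: [[-0.963, -0.268, 0.001], [-0.268, 0.963, 0.0], [-0.001, 0.0, -1.0]]
force: [-0.9, -0.4, 9.0]
grip_width: 30.0
finger_force: 30.1
```

Call:
move_arm([
  [0, 0, -1, 0, 0, 0],
  [0, 0, -2, 0, 0, 0],
  [0, 0, -3, 0, 0, 0],
  [0, 0, -4, 0, 0, 0],
  [0, 0, -4, 0, 0, 0],
])

```text
clock: 5.7
tool_pos: [508.3, 194.0, 233.9]
eef_rot: [[-0.964, -0.267, -0.002], [-0.267, 0.964, -0.001], [0.002, -0.001, -1.0]]
force: [0.6, 1.2, -0.6]
grip_width: 30.1
finger_force: 30.0
```

Call:
move_arm([
  [-2, 2.4, 0, 0, 0, 0],
  [-2, 2.4, 0, 0, 0, 0],
  [-2, 2.4, 0, 0, 0, 0],
  [-2, 2.4, 0, 0, 0, 0],
  [-2, 2.4, 0, 0, 0, 0],
])

```text
clock: 6.2
tool_pos: [573.2, 337.7, 232.7]
eef_rot: [[-0.964, -0.267, -0.001], [-0.267, 0.964, -0.0], [0.001, -0.0, -1.0]]
force: [0.4, 0.4, -1.0]
grip_width: 30.0
finger_force: 30.0
```

Call:
move_arm([
  [0, 0, 0, 0, 0, 0],
  [0, 0, 0, 0, 0, 0],
])

```text
clock: 6.4
tool_pos: [572.7, 337.0, 231.8]
eef_rot: [[-0.963, -0.268, -0.002], [-0.268, 0.963, -0.001], [0.002, -0.001, -1.0]]
force: [-0.9, -0.4, -0.5]
grip_width: 29.8
finger_force: 30.0
```

Run:
```python
from h import *
im,K,D,W=cap('wrist','w2.png');print(proj([[468,381,45]],K,D,W))
```

```text
[[374.15379412  91.55737222]]
```

View pics/w2.png

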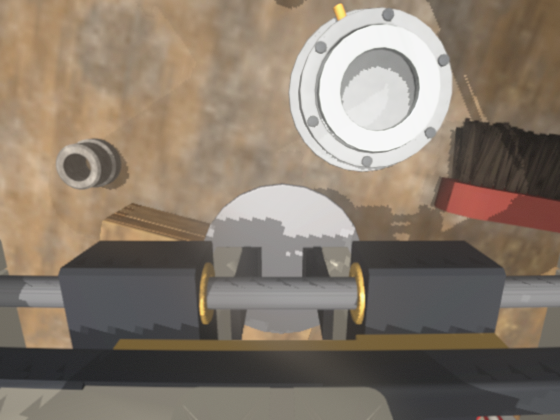

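The cap is held (flange arc about (283,190)–(283,330)). The ring's bright annulus is at about (379,88).

Run:
```python
from h import *
im,K,D,W=cap('wrist');g=cv2.cvtColor(im,6).astype(int);o=r.get_obs();p=o['tool_pos'];R=o['eef_rot'];print(p)
print(g[88,300:460:3])
for t in (225,235,245):
    m=big(g>t,(330,88));cs,hr=cv2.findContours(m,cv2.RETR_CCOMP,1)
    for k,c in enumerate(cs):
        if cv2.contourArea(c)>1000: print(t,hr[0][k][3],[(z,*[v.round(1) for v in fit(plane(c.reshape(-1,2),z,K,D,W))]) for z in (43,47,51,55)])
# flange arc: topmost bright-to-dark edge per column
pts=[]
for u in range(225,345,4):
    col=g[165:240,u];hit=np.argmax(np.abs(np.diff(cv2.GaussianBlur(col.astype(np.float32).reshape(-1,1),(1,5),0).ravel())))
    pts.append((u,165+hit+.5))
print(pts[::4])
print([ (z,*[v.round(1) for v in fit((plane(pts,z,K,D,W)-p)@R)]) for z in (p[2]-66,p[2]-70)])
```

```text
[572.65728339 336.13282057 232.4931552 ]
[141 232 228 226 225 190 123 247 247 247 247 246 246 246 162 191 223 225
 226 225 224 223 222 221 220 220 220 220 226 225 219 218 219 219 219 219
 195 149 135 117 226 247 247 247 246 246 246 228 225 226 225 152 144 126]
225 -1 [(43, array([466.7, 386.9]), np.float64(50.4)), (47, array([467.3, 385.9]), np.float64(49.7)), (51, array([467.8, 384.9]), np.float64(49.0)), (55, array([468.4, 383.9]), np.float64(48.3))]
225 0 [(43, array([463.7, 385. ]), np.float64(27.8)), (47, array([464.3, 384.1]), np.float64(27.4)), (51, array([464.9, 383.1]), np.float64(27.0)), (55, array([465.5, 382.1]), np.float64(26.6))]
235 -1 [(43, array([465.4, 385.6]), np.float64(46.0)), (47, array([465.9, 384.6]), np.float64(45.3)), (51, array([466.5, 383.6]), np.float64(44.7)), (55, array([467.1, 382.6]), np.float64(44.0))]
235 0 [(43, array([465.3, 385.1]), np.float64(31.5)), (47, array([465.8, 384.1]), np.float64(31.0)), (51, array([466.4, 383.2]), np.float64(30.6)), (55, array([466.9, 382.2]), np.float64(30.1))]
245 -1 [(43, array([465.6, 385.2]), np.float64(40.4)), (47, array([466.2, 384.2]), np.float64(39.8)), (51, array([466.7, 383.3]), np.float64(39.2)), (55, array([467.3, 382.3]), np.float64(38.6))]
[(225, np.float64(206.5)), (241, np.float64(194.5)), (257, np.float64(188.5)), (273, np.float64(185.5)), (289, np.float64(185.5)), (305, np.float64(187.5)), (321, np.float64(194.5)), (337, np.float64(205.5))]
[(np.float64(166.49315520268888), array([1.3, 0.2]), np.float64(38.8)), (np.float64(162.49315520268888), array([-0.5,  0.2]), np.float64(39.8))]
```

Run:
```python
from h import *
A=cap('scene')[1:];B=cap('side')[1:]
for z in (0,40,80): print(z,plane([(62,320),(75,268)],z,*A).round(0).tolist(),plane([(260,163),(249,140)],z,*B).round(0).tolist())
print(np.mean([r.get_obs()['tool_pos'] for _ in range(5)],0))
```

```text
0 [[673.0, 590.0, 0.0], [792.0, 507.0, 0.0]] [[680.0, 537.0, 0.0], [724.0, 733.0, 0.0]]
40 [[631.0, 598.0, 40.0], [741.0, 520.0, 40.0]] [[646.0, 461.0, 40.0], [688.0, 644.0, 40.0]]
80 [[588.0, 606.0, 80.0], [691.0, 534.0, 80.0]] [[612.0, 385.0, 80.0], [651.0, 556.0, 80.0]]
[572.87825335 336.04233814 233.01641705]
```

Call:
move_arm([
  [3, 2.5, 0, 0, 0, 0],
  [3, 2.5, 0, 0, 0, 0],
  [2, 1.6, 0, 0, 0, 0],
  [1, 0.8, 0, 0, 0, 0],
  [0, 0, 0, 0, 0, 0],
])

```text
clock: 7.1
tool_pos: [465.6, 384.3, 233.6]
eef_rot: [[-0.963, -0.269, 0.0], [-0.269, 0.963, 0.001], [-0.001, 0.001, -1.0]]
force: [0.7, -0.3, -1.1]
grip_width: 29.8
finger_force: 30.0
```

Call:
move_arm([
  [0, 0, 3, 0, 0, 0],
  [0, 0, 3, 0, 0, 0],
  [0, 0, 1.5, 0, 0, 0],
  [0, 0, 0, 0, 0, 0],
  [0, 0, 0, 0, 0, 0],
])

```text
clock: 7.6
tool_pos: [467.6, 383.8, 158.2]
eef_rot: [[-0.964, -0.267, 0.0], [-0.267, 0.964, -0.0], [-0.0, -0.0, -1.0]]
force: [0.3, -0.1, -0.6]
grip_width: 30.3
finger_force: 30.0
```

Run:
```python
from h import *
p=np.mean([r.get_obs()['tool_pos'] for _ in range(5)],0);print(p)
a,*A=cap('scene');b,*B=cap('side')
c=np.r_[p[:2],0]
print(proj([c+[0,0,p[2]-66],c+[0,0,48]],*A).round(1).tolist(),proj([c+[0,0,p[2]-66],c+[0,0,48]],*B).round(1).tolist())
a=cv2.resize(a[240:340,165:281],(400,345),interpolation=3);b=cv2.resize(b[130:230,157:273],(400,345),interpolation=3)
cv2.imwrite('pics/g2.png',np.hstack([a,b]))
```

```text
[467.58783158 383.84993593 158.1533989 ]
[[216.8, 278.8], [218.7, 296.8]] [[212.5, 169.5], [213.7, 183.6]]
```

View pics/g2.png

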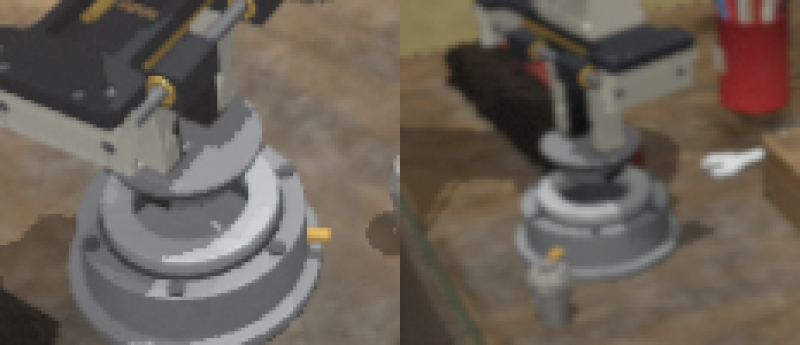

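The scene and side crops show the cap level, hovering over the ring and roughly coaxial. I'll measure the offset between the flange and ring edges numerically.

Run:
```python
from h import *
a,*A=cap('scene');b,*B=cap('side')
ga=cv2.cvtColor(a,6);gb=cv2.cvtColor(b,6)
for v in range(264,302,4): print('A',v,ga[v,185:255:1].tolist())
for v in range(166,196,3): print('B',v,gb[v,185:242].tolist())
```

```text
A 264 [55, 55, 54, 54, 55, 54, 53, 55, 56, 50, 53, 66, 64, 71, 74, 75, 75, 76, 75, 73, 66, 52, 104, 102, 118, 131, 116, 148, 140, 90, 54, 50, 48, 48, 48, 47, 48, 49, 48, 46, 47, 42, 106, 142, 123, 120, 120, 120, 119, 117, 115, 107, 102, 105, 108, 112, 113, 113, 112, 116, 114, 116, 114, 114, 117, 118, 119, 122, 123, 123]
A 268 [59, 74, 72, 60, 56, 56, 55, 56, 53, 57, 55, 59, 73, 75, 76, 74, 65, 55, 46, 45, 47, 56, 123, 139, 128, 109, 86, 85, 109, 115, 76, 51, 49, 48, 47, 47, 44, 40, 41, 42, 41, 43, 72, 128, 121, 119, 116, 107, 104, 105, 109, 112, 110, 112, 113, 113, 112, 115, 118, 114, 112, 108, 107, 109, 110, 110, 117, 126, 127, 123]
A 272 [46, 48, 46, 45, 48, 48, 49, 51, 52, 53, 56, 55, 52, 52, 47, 44, 47, 93, 127, 135, 125, 107, 85, 90, 108, 118, 120, 120, 116, 110, 79, 79, 52, 42, 41, 42, 41, 39, 38, 40, 40, 43, 44, 92, 98, 104, 106, 105, 105, 105, 105, 106, 138, 144, 127, 123, 124, 120, 111, 107, 102, 107, 111, 114, 118, 118, 118, 113, 111, 110]
A 276 [147, 145, 146, 147, 141, 131, 129, 113, 80, 52, 49, 50, 49, 127, 148, 138, 137, 139, 139, 118, 124, 135, 136, 137, 141, 124, 120,
[... 4155 characters left out ...]
07, 74, 57, 52, 49, 49, 51, 53, 53, 56, 58, 59, 61, 63, 64, 65, 74, 89, 107, 117, 120, 120, 117, 109, 92, 78, 86, 100, 106, 102, 86, 71, 71, 78, 90, 95, 96, 96]
B 190 [101, 101, 102, 104, 106, 107, 115, 137, 152, 156, 149, 127, 101, 108, 135, 159, 172, 180, 185, 185, 182, 179, 175, 172, 170, 170, 170, 171, 172, 172, 173, 174, 177, 177, 167, 144, 122, 116, 109, 102, 95, 86, 74, 65, 60, 63, 70, 80, 77, 69, 71, 82, 93, 98, 99, 98, 96]
B 193 [105, 102, 99, 100, 97, 98, 97, 97, 101, 98, 97, 100, 112, 117, 110, 103, 101, 109, 115, 121, 128, 132, 134, 138, 141, 142, 143, 143, 142, 138, 133, 129, 124, 120, 116, 108, 95, 81, 77, 79, 86, 91, 93, 93, 89, 82, 74, 70, 66, 72, 91, 100, 95, 95, 95, 93, 92]
```

Call:
move_arm([
  [0.07, -0.07, 0.8, 0, 0, 0],
  [0, 0, 0.7, 0, 0, 0],
  [0, 0, 0, 0, 0, 0],
])

```text
clock: 8.1
tool_pos: [465.6, 382.7, 141.4]
eef_rot: [[-0.964, -0.267, -0.001], [-0.267, 0.964, -0.002], [0.002, -0.001, -1.0]]
force: [0.4, -0.6, -0.8]
grip_width: 30.0
finger_force: 30.0
```

Call:
move_arm([
  [0, 0, 0.2, 0, 0, 0],
  [0, 0, 0.2, 0, 0, 0],
  [0, 0, 0, 0, 0, 0],
])

```text
clock: 8.4
tool_pos: [466.1, 383.2, 138.5]
eef_rot: [[-0.964, -0.267, -0.0], [-0.267, 0.964, -0.0], [0.0, -0.0, -1.0]]
force: [0.9, -0.5, -1.0]
grip_width: 29.9
finger_force: 30.0
```

Call:
move_arm([
  [0, 0, 0.2, 0, 0, 0],
  [0, 0, 0, 0, 0, 0],
])

```text
clock: 8.6
tool_pos: [466.1, 383.2, 136.6]
eef_rot: [[-0.964, -0.267, -0.0], [-0.267, 0.964, -0.0], [0.0, -0.0, -1.0]]
force: [-0.2, -0.0, -0.8]
grip_width: 29.6
finger_force: 30.0
```

Call:
move_arm([
  [0, 0, 0.2, 0, 0, 0],
  [0, 0, 0, 0, 0, 0],
])

```text
clock: 8.8
tool_pos: [466.1, 383.2, 134.5]
eef_rot: [[-0.964, -0.267, -0.0], [-0.267, 0.964, -0.0], [0.0, -0.0, -1.0]]
force: [-0.3, 0.3, -0.7]
grip_width: 30.1
finger_force: 30.0
```

Call:
move_arm([
  [0, 0, 0.2, 0, 0, 0],
  [0, 0, 0, 0, 0, 0],
])

```text
clock: 9.0
tool_pos: [466.1, 383.2, 132.5]
eef_rot: [[-0.964, -0.267, -0.0], [-0.267, 0.964, -0.0], [0.0, -0.0, -1.0]]
force: [-0.3, -0.2, -0.9]
grip_width: 30.0
finger_force: 30.0
```

Call:
move_arm([
  [0, 0, 0.2, 0, 0, 0],
  [0, 0, 0, 0, 0, 0],
])

```text
clock: 9.2
tool_pos: [466.1, 383.2, 130.5]
eef_rot: [[-0.964, -0.267, -0.0], [-0.267, 0.964, -0.0], [0.0, -0.0, -1.0]]
force: [0.1, -0.6, -0.7]
grip_width: 29.8
finger_force: 30.0
```

The plug is in the bore with no contact. I'll keep going down until the seal touches.

Call:
move_arm([
  [0, 0, 0.2, 0, 0, 0],
  [0, 0, 0.1, 0, 0, 0],
  [0, 0, 0, 0, 0, 0],
])

```text
clock: 9.5
tool_pos: [466.1, 383.2, 127.5]
eef_rot: [[-0.964, -0.268, -0.0], [-0.268, 0.964, -0.0], [0.0, -0.0, -1.0]]
force: [0.9, 0.2, -1.3]
grip_width: 30.0
finger_force: 30.0
```

Call:
move_arm([
  [0, 0, 0.1, 0, 0, 0],
  [0, 0, 0.1, 0, 0, 0],
  [0, 0, 0, 0, 0, 0],
])

```text
clock: 9.8
tool_pos: [466.1, 383.2, 125.6]
eef_rot: [[-0.964, -0.267, -0.0], [-0.267, 0.964, -0.0], [0.0, -0.0, -1.0]]
force: [-0.8, 1.2, -1.0]
grip_width: 30.0
finger_force: 30.0
```

Call:
move_arm([
  [0, 0, 0.1, 0, 0, 0],
  [0, 0, 0, 0, 0, 0],
])

```text
clock: 10.0
tool_pos: [466.2, 383.2, 124.6]
eef_rot: [[-0.964, -0.268, -0.0], [-0.268, 0.964, -0.0], [0.0, -0.0, -1.0]]
force: [-0.5, 0.6, -1.3]
grip_width: 30.0
finger_force: 30.0
```

Call:
move_arm([
  [0, 0, 0.1, 0, 0, 0],
  [0, 0, 0, 0, 0, 0],
])

```text
clock: 10.2
tool_pos: [466.3, 383.3, 124.0]
eef_rot: [[-0.964, -0.268, 0.0], [-0.268, 0.964, 0.0], [-0.0, 0.0, -1.0]]
force: [-0.4, -0.6, 1.1]
grip_width: 30.0
finger_force: 30.0
```

Seal contact is at TCP z ≈ 124.3. I'll press to about 11 N net.

Call:
move_arm([
  [0, 0, 0.07, 0, 0, 0],
  [0, 0, 0, 0, 0, 0],
])

```text
clock: 10.4
tool_pos: [466.3, 383.4, 123.5]
eef_rot: [[-0.964, -0.268, 0.0], [-0.268, 0.964, 0.0], [-0.0, 0.0, -1.0]]
force: [-2.6, -1.1, 5.3]
grip_width: 30.3
finger_force: 30.0
```

Call:
move_arm([
  [0, 0, 0.07, 0, 0, 0],
  [0, 0, 0, 0, 0, 0],
])

```text
clock: 10.6
tool_pos: [466.3, 383.3, 123.0]
eef_rot: [[-0.963, -0.268, 0.0], [-0.268, 0.963, 0.0], [-0.0, 0.0, -1.0]]
force: [-1.8, -1.1, 7.9]
grip_width: 30.2
finger_force: 30.1
```

Call:
move_arm([
  [0, 0, 0.06, 0, 0, 0],
  [0, 0, 0, 0, 0, 0],
])

```text
clock: 10.8
tool_pos: [466.3, 383.4, 122.6]
eef_rot: [[-0.963, -0.268, 0.001], [-0.268, 0.963, 0.0], [-0.001, 0.0, -1.0]]
force: [-2.5, -2.0, 10.3]
grip_width: 30.1
finger_force: 30.1
```

Call:
move_arm([
  [0, 0, 0.03, 0, 0, 0],
  [0, 0, 0, 0, 0, 0],
  [0, 0, 0, 0, 0, 0],
  [0, 0, 0, 0, 0, 0],
  [0, 0, 0, 0, 0, 0],
], claw=-0.35)

```text
clock: 11.3
tool_pos: [466.9, 384.3, 122.6]
eef_rot: [[-0.963, -0.268, 0.002], [-0.268, 0.963, 0.002], [-0.002, 0.002, -1.0]]
force: [-0.9, 0.6, 7.1]
grip_width: 58.1
finger_force: 3.4
```

Run:
```python
from h import *
o=r.get_obs();print(o['tool_pos'],o['force'],o['grip_width'])
a,*A=cap('scene');b,*B=cap('side')
a=cv2.resize(a[240:340,165:281],(400,345),interpolation=3);b=cv2.resize(b[130:230,157:273],(400,345),interpolation=3)
cv2.imwrite('pics/g3.png',np.hstack([a,b]))
```

```text
[466.88219957 384.34869637 122.62132097] [-0.86177702  0.63573592  7.08963666] 58.116732206250354
```

View pics/g3.png

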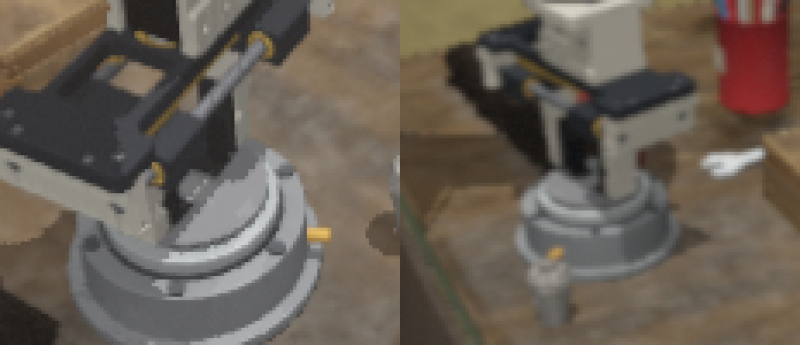

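The cap sits flat in the ring with the gripper open around the ears. I'll retreat straight up and check.

Call:
move_arm([
  [0, 0, -0.3, 0, 0, 0],
  [0, 0, -1, 0, 0, 0],
  [0, 0, -2, 0, 0, 0],
  [0, 0, -3, 0, 0, 0],
  [0, 0, -4, 0, 0, 0],
])

```text
clock: 11.9
tool_pos: [465.5, 382.4, 224.3]
eef_rot: [[-0.964, -0.267, -0.002], [-0.267, 0.964, -0.003], [0.003, -0.002, -1.0]]
force: [0.5, 1.0, -0.5]
grip_width: 59.0
finger_force: 0.0
```

Call:
move_arm([
  [-3, 0, 0, 0, 0, 0],
  [-3, 0, 0, 0, 0, 0],
  [-2.5, 0, 0, 0, 0, 0],
  [-1.5, 0, 0, 0, 0, 0],
  [0, 0, 0, 0, 0, 0],
])

```text
clock: 12.4
tool_pos: [563.9, 410.0, 224.0]
eef_rot: [[-0.964, -0.266, -0.0], [-0.266, 0.964, -0.001], [0.0, -0.001, -1.0]]
force: [-1.0, -0.2, -0.7]
grip_width: 59.1
finger_force: 0.0
```

Run:
```python
from h import *
w,K,D,W=cap('wrist');a,*_=cap('scene');g=cv2.cvtColor(w,6)
print(proj([[466.5,383.5,57],[466.5,383.5,50]],K,D,W))
a=cv2.resize(a[240:340,165:281],(400,345),interpolation=3);b=cv2.resize(w[:240],(400,172))
cv2.imwrite('pics/g4.png',np.hstack([a,cv2.copyMakeBorder(b,0,173,0,0,0)]))
```

```text
[[282.34817223  71.14219312]
 [282.32486159  72.34010668]]
```

View pics/g4.png

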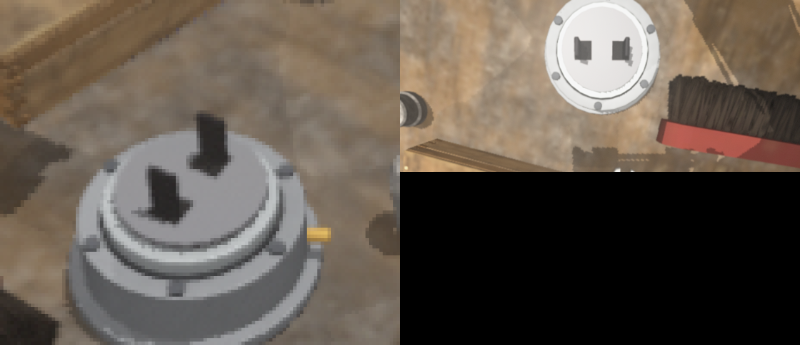

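The crops show the cap centred and level in the ring with both ears upright. I'll confirm that the ears are fully out by measuring their spacing.

Run:
```python
from h import *
w,K,D,W=cap('wrist');g=cv2.cvtColor(w,6);R=r.get_obs()['eef_rot'];p=r.get_obs()['tool_pos']
for v in (58,64,70,76): print(v,g[v,232:336].tolist())
e=np.zeros_like(g);e[45:95,235:330]=g[45:95,235:330]<110
n,l,st,cc=cv2.connectedComponentsWithStats(e)
for i in range(1,n):
    x,y,ww,h,a=st[i]
    if a>40: print(st[i],[(z,((plane([(x-.5,y+h/2),(x+ww-.5,y+h/2)],z,K,D,W)-p)@R)[:,1].round(1)) for z in (56,84)])
```

```text
58 [236, 236, 236, 236, 236, 236, 236, 236, 236, 237, 234, 199, 137, 118, 123, 124, 119, 108, 120, 171, 222, 233, 233, 233, 233, 233, 232, 233, 233, 234, 235, 235, 235, 235, 235, 234, 235, 234, 233, 234, 233, 233, 233, 233, 232, 233, 233, 232, 233, 233, 233, 232, 232, 233, 232, 231, 231, 231, 231, 231, 231, 230, 230, 231, 230, 230, 230, 231, 230, 231, 230, 230, 230, 229, 229, 229, 229, 230, 229, 230, 227, 202, 130, 98, 112, 117, 110, 101, 111, 168, 222, 227, 226, 225, 225, 225, 225, 225, 224, 224, 224, 224, 223, 223]
64 [236, 236, 236, 236, 236, 236, 236, 236, 236, 237, 233, 199, 138, 121, 125, 125, 119, 110, 103, 100, 100, 101, 105, 106, 107, 109, 111, 113, 112, 112, 112, 111, 111, 109, 108, 148, 222, 234, 234, 233, 234, 234, 233, 233, 234, 233, 233, 233, 233, 233, 232, 233, 232, 232, 232, 232, 231, 231, 231, 231, 231, 231, 230, 232, 223, 147, 101, 101, 102, 103, 102, 103, 101, 102, 102, 103, 103, 101, 99, 93, 86, 85, 90, 100, 116, 115, 107, 99, 112, 170, 222, 227, 225, 225, 225, 225, 225, 224, 224, 225, 224, 224, 223, 224]
70 [236, 236, 236, 236, 236, 236, 236, 236, 236, 237, 234, 
[... 434 characters left out ...]
224, 224, 223, 224, 223]
76 [236, 236, 235, 235, 235, 236, 236, 235, 236, 236, 233, 201, 143, 126, 126, 121, 116, 109, 102, 101, 99, 101, 105, 106, 106, 106, 104, 105, 105, 106, 105, 109, 111, 109, 110, 150, 221, 234, 233, 234, 233, 233, 233, 233, 233, 233, 233, 233, 233, 233, 233, 232, 232, 232, 232, 232, 231, 231, 232, 231, 231, 230, 231, 229, 203, 133, 105, 104, 106, 105, 104, 105, 104, 104, 104, 103, 103, 103, 100, 91, 88, 88, 92, 104, 115, 109, 102, 96, 107, 135, 158, 186, 221, 226, 226, 225, 225, 224, 225, 225, 224, 224, 224, 223]
[298  56  23  31 548] [(56, array([11. , 27.2])), (84, array([ 9.8, 24.2]))]
[246  58  18  28 308] [(56, array([-25.4, -12.8])), (84, array([-22.7, -11.4]))]
```

```bash
python3 -c "
from bench import r
print(r.job_done())"
```

```text
the job is handed in; nothing more can be done
None
```

The dust cap is in the ring's bore and looks level and locked: the ears measure about 48 mm over their outer faces, which is fully out. Pressing peaked at about 12 N, and the job was handed in after about 12.5 s; the hand-in call returned no verdict.

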